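# Lid the paste jars and line them up on the labeller rail

### The arm

A 6-joint arm with a two-finger parallel gripper is mounted at the origin on the work surface. World frame = base frame: x ahead of the robot, y to its left, z up, the work surface at z = 0. Lengths are in mm, angles in rad, forces in N, time in s.
With the tool pointing down it reaches from about 350 to 975 mm from the base axis. Payload 7.1 kg.
Tool frame: the origin (TCP) lies midway between the tips of the shut fingers; the grasp point (between the pads) lies 19 mm behind it; z points along the fingers, y is the line along which they close (so a half turn about z gives the same grasp; the last joint's range is limited). The gripper opens to 88 mm and grips with 3 to 60 N. Pads are 20 mm wide; open, the fingers measure 115 mm over their backs; the gripper's body (75 mm by 178 mm) begins 61 mm behind the grasp point.
Start: joints at [1.165, 0.423, 1.63, -0, 1.089, -0.019], TCP at [235.734, 578.821, 222.675] pointing down, gripper open.
Joint ranges: [-3, 3], [-0.9, 2.11], [0.09, 2.58], [-1.31, 4.45], [0.11, 2.69], [-2.54, 2.54]. Speed limits (rad/s): [2.39, 2.39, 3.01, 3.14, 3.14, 3.14].

### API

Orientations are given as a rotation vector (axis times angle).
In Python, from workcell import ctrl gives the robot as it stands. The module is installed in compiled form; this text tells all that it offers.
- The arm moves only by the tool apply_moves, never from a script. Its argument "targets" is a list of rows, each a list of 3 entries, a list of its own where there are three numbers: the opening, from -1 (shut) to 1 (fully open), then the shift along the tool's x, y, z normalised to -1 to 1, where 1 is 5 cm, then the turn, a rotation vector about the tool's x, y, z normalised to -1 to 1, where 1 is 90 degrees. In form: [[jaw, [x, y, z], [wx, wy, wz]], ...]. A call has 1 to 8 rows; each row shifts and turns the commanded pose from where the row before left it, along the tool's axes as they then stand; what a row does not reach is not made up. A row lasts 1/8 s, in which the tool goes at most 62.5 mm and 10.7 degrees, less where a joint would pass 70% of its speed; a pose out of reach is approached as far as the arm can. A call with a number of a shift or a turn outside -1 to 1 is refused whole. A call with a gripper value outside its range is refused whole. The fingers move at their own pace and stop on an object; the grip force is fixed at half the most. Time passes only in rows, so rows that do not move let the fingers close. It gives the time, the measured TCP pose, the force, the opening and the grip force at its end, in the units of the state.
- ctrl.get_obs(): the state, without advancing time (a new reading comes with each control period).
- ctrl.get_image(name): name is "side" or "top" or "wrist"; returns a dict with "pixels" (400x640x3 uint8, blue, green, red), "camera_matrix" (3x3 intrinsics, pixels), "view" (4x4, takes a point from world to camera coordinates); the wrist camera has in their place "hand_eye" (4x4, takes a point from camera to tool coordinates, whose origin is the TCP and whose axes are the flange's). Camera axes: x right, y down, z forward; pixel columns grow to the right and rows downward; lengths in mm; the calibration is good to about 2 mm. A picture is of the moment at which its call begins: read the wrist's pose just before it. There is no depth.
- ctrl.close_job(): hands the job in; it is judged then, once.
Trained networks look in the newest picture that a camera, given by its name, has taken for a name from the list of things; names that differ only in an ending like _2 or _b are one class to them, and where a whole thing is asked for, a point or a joint stands for the part that bears it (a point fixed in the world has none). Each returns a list of dicts, best first, with "score" (0 to 1); they miss things now and then, are a little off and sometimes report something else, mostly with a low value. They report only what shows in the picture. A call takes as long as a camera call. They do not tell look-alikes from the thing itself.
- ctrl.masks_of(label, camera): "region" (400x640 bool, what is visible of it) and "bbox" ([left, top, right, bottom] in pixels, round what is visible of it).
- ctrl.pinpoint(label, camera): "xy" ([column, row] in pixels: a listed point, or the origin of a listed thing).
The state is a dict: "t": time; "qpos": joint angles; "qvel": joint speeds; "joint_torque": joint torques, N m; "ee_pos": TCP position; "orientation": TCP orientation; "ft_force": force on the tool from outside, world axes, zero at the start; "moment": the same for the moment, N m; "width": finger opening in mm; "grasp_force": force on a finger pad.
Only numpy, scipy, OpenCV 4.12 (cv2) and the standard library are available. Lean on these libraries where they do the work, as an engineer would, in place of code of your own. Each camera call takes 0.05 s, during which the arm holds its last target. There are 200 camera calls.

### The job

Three or four sealed paste jars and a set of lids are scattered on the filling bench. Close every jar with the lid of its own colour, set fully down and level, and stand all the closed jars upright, side by side, on the narrow raised white-topped rail at the far side of the bench. A lid whose jar is not there is a spare and not needed; do not disturb the bottle, the beaker or the spanner.

Things in the scene. Friction and masses are not known exactly. Their poses are not given: they have to be found in the camera images.
- jar_red: Squat red round jar, heavy (0.2 to 0.4 kg), may be absent: body 64 mm diameter and 52 mm high, then a white neck 49 mm diameter tapering to 44 mm, to 64 mm total height, sealed on top with a flat foil disc. Grip it by the body. Origin: centre of its underside; z up along its axis.
- jar_yellow: Squat yellow round jar, heavy (0.2 to 0.4 kg), may be absent: body 64 mm diameter and 52 mm high, then a white neck 49 mm diameter tapering to 44 mm, to 64 mm total height, sealed on top with a flat foil disc. Grip it by the body. Origin: centre of its underside; z up along its axis.
- jar_green: Squat green round jar, heavy (0.2 to 0.4 kg), may be absent: body 64 mm diameter and 52 mm high, then a white neck 49 mm diameter tapering to 44 mm, to 64 mm total height, sealed on top with a flat foil disc. Grip it by the body. Origin: centre of its underside; z up along its axis.
- jar_blue: Squat blue round jar, heavy (0.2 to 0.4 kg), may be absent: body 64 mm diameter and 52 mm high, then a white neck 49 mm diameter tapering to 44 mm, to 64 mm total height, sealed on top with a flat foil disc. Grip it by the body. Origin: centre of its underside; z up along its axis.
- lid_red: Round red push-on lid, 30 g, 59 mm outer diameter, 15 mm high, lying the right way up with its open side down: a 5 mm top plate over a 10 mm deep skirt of 54 mm inner diameter (2.5 mm play all round the jar's neck). Fully down on a jar, its top plate rests on the neck and its origin is 54 mm above the jar's origin. Origin: centre of the skirt's lower edge; z up out of its top.
- lid_yellow: Round yellow push-on lid, 30 g, 59 mm outer diameter, 15 mm high, lying the right way up with its open side down: a 5 mm top plate over a 10 mm deep skirt of 54 mm inner diameter (2.5 mm play all round the jar's neck). Fully down on a jar, its top plate rests on the neck and its origin is 54 mm above the jar's origin. Origin: centre of the skirt's lower edge; z up out of its top.
- lid_green: Round green push-on lid, 30 g, 59 mm outer diameter, 15 mm high, lying the right way up with its open side down: a 5 mm top plate over a 10 mm deep skirt of 54 mm inner diameter (2.5 mm play all round the jar's neck). Fully down on a jar, its top plate rests on the neck and its origin is 54 mm above the jar's origin. Origin: centre of the skirt's lower edge; z up out of its top.
- lid_blue: Round blue push-on lid, 30 g, 59 mm outer diameter, 15 mm high, lying the right way up with its open side down: a 5 mm top plate over a 10 mm deep skirt of 54 mm inner diameter (2.5 mm play all round the jar's neck). Fully down on a jar, its top plate rests on the neck and its origin is 54 mm above the jar's origin. Origin: centre of the skirt's lower edge; z up out of its top.
- rail: Fixed raised rail: a steel bar with a white plastic top, 48 mm wide (its x), 400 mm long (its y), on two short posts, top 60 mm above the bench, narrower than a jar. Origin: on the bench under its centre; z up.
- rail_top (a point): Centre of the rail's top face, same axes as the rail: x across its 48 mm width, y along its 400 mm length, z up.
- bottle: Bystander: amber bottle, blue cap, standing, 70 mm diameter, 190 mm tall. Origin: centre of its underside.
- beaker: Bystander: dark steel beaker, standing, 80 mm diameter at the rim, 90 mm tall. Origin: centre of its underside.
- spanner: Bystander: steel spanner lying flat, 170 mm long along its x. Origin: centre of its underside.
There are look-alikes about, which are no part of the job. Of the things like the lid_green, leave any that is grey; of the rest the larger one is meant. Several things have the shape of the lid_blue; the one meant has the colours described above.

How it is judged (in metres and radians):
At the end, for the whole second after the job is handed in: Every jar present stands upright (0.1 rad) and still on the rail, centre within 22 mm of its centre line and within its length, its own colour's lid fully down (lid edge 50 to 58 mm above jar underside, centred within 6 mm, level within 0.1 rad) (x of jar_red in the frame of rail_top between -0.022 and 0.022 m and y of jar_red in the frame of rail_top between -0.2 and 0.2 m and z of jar_red in the frame of rail_top between -0.004 and 0.004 m and angle between each of jar_red, jar_yellow, jar_green, jar_blue's own z axis and vertical below 0.1 rad and linear speed of each of jar_red, jar_yellow, jar_green, jar_blue below 0.02 m/s and z of lid_red in the frame of jar_red between 0.05 and 0.058 m and horizontal distance between lid_red and jar_red below 0.006 m and angle between the z axis of lid_red and the z axis of jar_red, either way round below 0.1 rad and x of jar_yellow in the frame of rail_top between -0.022 and 0.022 m and y of jar_yellow in the frame of rail_top between -0.2 and 0.2 m and z of jar_yellow in the frame of rail_top between -0.004 and 0.004 m and z of lid_yellow in the frame of jar_yellow between 0.05 and 0.058 m and horizontal distance between lid_yellow and jar_yellow below 0.006 m and angle between the z axis of lid_yellow and the z axis of jar_yellow, either way round below 0.1 rad and x of jar_green in the frame of rail_top between -0.022 and 0.022 m and y of jar_green in the frame of rail_top between -0.2 and 0.2 m and z of jar_green in the frame of rail_top between -0.004 and 0.004 m and z of lid_green in the frame of jar_green between 0.05 and 0.058 m and horizontal distance between lid_green and jar_green below 0.006 m and angle between the z axis of lid_green and the z axis of jar_green, either way round below 0.1 rad and x of jar_blue in the frame of rail_top between -0.022 and 0.022 m and y of jar_blue in the frame of rail_top between -0.2 and 0.2 m and z of jar_blue in the frame of rail_top between -0.004 and 0.004 m and z of lid_blue in the frame of jar_blue between 0.05 and 0.058 m and horizontal distance between lid_blue and jar_blue below 0.006 m and angle between the z axis of lid_blue and the z axis of jar_blue, either way round below 0.1 rad); the robot touches nothing.
It fails at once if the bottle is pushed more than 40 mm or tipped (distance of bottle from where it was at the start of the episode above 0.04 m or angle between bottle's own z axis and vertical above 0.5 rad).
It fails at once if the beaker is pushed more than 40 mm or tipped (distance of beaker from where it was at the start of the episode above 0.04 m or angle between beaker's own z axis and vertical above 0.5 rad).
It fails at once if the spanner is pushed more than 40 mm or tipped (distance of spanner from where it was at the start of the episode above 0.04 m or angle between spanner's own z axis and vertical above 0.5 rad).
Of jar_red, jar_yellow, jar_green, jar_blue only 3 to 4 are there at a start; the rules pass over those that are not, and their reading is None.
At some moment in a run one of lid_red, lid_yellow, lid_green, lid_blue may be knocked a few centimetres aside while the robot is not near it.
Once in a run the grip may slacken for a moment while it holds something.
It also fails if it takes over 210 s, if anything falls off the work surface, if the arm or the gripper's body presses on something with over 40 N, if the wrist force passes 120 N, or if a joint passes its speed limit or range.

## Working session

There is one attempt and no reset: what is moved stays moved. The work goes in short steps, Python scripts to look and compute and a tool call to move; the robot and the scene stay as the last step left them, time stands still between calls to the robot, and variables do not carry over. Pictures are saved under pics/ and viewed, at most 14 in all, crops included, and the job is handed in when it is done.

Besides the shell and the picture viewer there is one more tool, called after "Call:" by a JSON object that holds its "name" and its "arguments", one argument or row to a line. apply_moves: Moves the arm, as the interface text tells. Scaled input: -1 to 1 covers 5 cm each way for a shift and 90 degrees each way for a turn. Its arguments: {"type":"object","properties":{"targets":{"type":"array"}},"required":["targets"]}

```bash
mkdir -p pics
python3 - <<'E'
from workcell import ctrl
import cv2,numpy as np
o=ctrl.get_obs();print({k:np.round(v,3).tolist() for k,v in o.items()})
for n in("top","side"):
    im=ctrl.get_image(n);cv2.imwrite(f"pics/{n}0.png",im["pixels"])
    print(n,im["camera_matrix"].tolist(),np.round(im["view"],4).tolist())
    for c in("jar","lid"):
        for k in("red","yellow","green","blue"):
            l=f"{c}_{k}";print(l,[(np.round(d["xy"]).tolist(),round(d["score"],2)) for d in ctrl.pinpoint(l,n)])
    for l in("rail_top","rail","bottle","beaker","spanner"):print(l,[(np.round(d["xy"]).tolist(),round(d["score"],2)) for d in ctrl.pinpoint(l,n)])
E
```

```text
{'t': 0.0, 'qpos': [1.165, 0.424, 1.631, -0.0, 1.089, -0.019], 'qvel': [0.0, 0.001, 0.0, -0.002, -0.0, 0.001], 'joint_torque': [0.001, -54.462, -27.367, 0.064, 0.023, -0.0], 'ee_pos': [235.517, 578.349, 221.904], 'orientation': [-0.604, -3.083, 0.002], 'ft_force': [-0.009, 0.832, 0.195], 'moment': [-0.001, -0.011, -0.018], 'grasp_force': 0.0, 'width': 87.318}
top [[376.9055022565382, 0.0, 319.41816387918175], [0.0, 376.9055022565382, 196.5793167677399], [0.0, 0.0, 1.0]] [[0.0475, -0.9989, 0.0017, -19.6069], [-0.9761, -0.0467, -0.2121, 527.9682], [0.2119, 0.0084, -0.9772, 1174.7265], [0.0, 0.0, 0.0, 1.0]]
jar_red [([237.0, 197.0], 0.46)]
jar_yellow [([304.0, 229.0], 0.71)]
jar_green [([379.0, 203.0], 0.53)]
jar_blue [([237.0, 200.0], 0.86), ([256.0, 222.0], 0.22)]
lid_red [([287.0, 201.0], 0.65)]
lid_yellow [([400.0, 230.0], 0.72), ([323.0, 160.0], 0.47)]
lid_green [([350.0, 227.0], 0.8), ([338.0, 197.0], 0.7), ([351.0, 259.0], 0.57)]
lid_blue [([245.0, 252.0], 0.84), ([256.0, 222.0], 0.59), ([209.0, 236.0], 0.53)]
rail_top [([322.0, 159.0], 0.93)]
rail [([257.0, 224.0], 0.73), ([322.
[... 242 characters left out ...]
, 369.90703177971744, 197.6655663876048], [0.0, 0.0, 1.0]] [[0.9102, -0.4142, 0.0097, -474.0003], [-0.2928, -0.6597, -0.6921, 212.0511], [0.293, 0.6271, -0.7217, 838.391], [0.0, 0.0, 0.0, 1.0]]
jar_red [([335.0, 316.0], 0.52)]
jar_yellow [([277.0, 219.0], 0.96)]
jar_green [([350.0, 274.0], 0.56)]
jar_blue [([280.0, 157.0], 0.66)]
lid_red [([300.0, 190.0], 0.52)]
lid_yellow [([336.0, 314.0], 0.97)]
lid_green [([337.0, 233.0], 0.79), ([269.0, 279.0], 0.59)]
lid_blue [([223.0, 178.0], 0.69), ([260.0, 175.0], 0.6), ([228.0, 156.0], 0.57)]
rail_top [([368.0, 192.0], 0.63)]
rail [([367.0, 204.0], 0.8)]
bottle [([263.0, 138.0], 0.81)]
beaker [([414.0, 392.0], 0.79)]
spanner [([294.0, 126.0], 0.65)]
```

Run:
```python
import cv2
t=cv2.imread("pics/top0.png")[130:290,170:490];cv2.imwrite("pics/top0c.png",cv2.resize(t,None,fx=2.5,fy=2.5,interpolation=cv2.INTER_CUBIC))
t=cv2.imread("pics/side0.png")[100:400,170:490];cv2.imwrite("pics/side0c.png",cv2.resize(t,None,fx=2,fy=2,interpolation=cv2.INTER_CUBIC))
```

```text
(no output)
```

View pics/top0c.png

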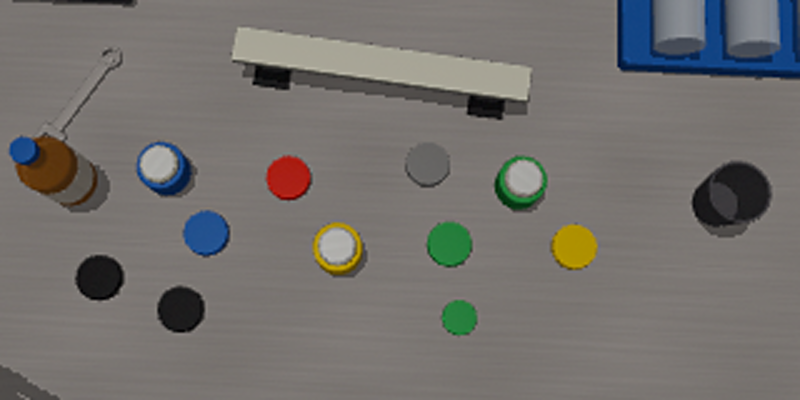

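View pics/side0c.png

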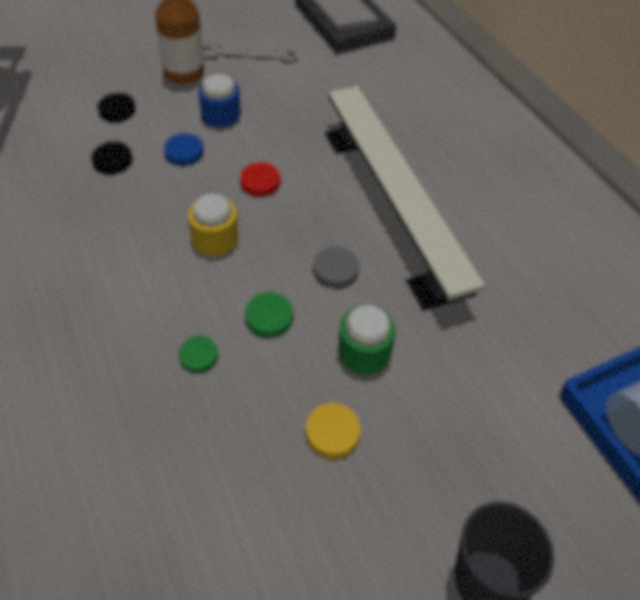

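Top view: jars are blue (236,198), yellow (304,229) and green (379,203). There is no red jar, so the red lid (286,201) is a spare.
- Lid_green candidates: grey (341,195), leave it; small green (353,257), a look-alike; large green (350,227), chosen.
- Lid_blue candidates: black (209,241) and (242,254), look-alikes; blue (253,223), chosen.
- Lid_yellow: only (400,228).

```bash
cat > h.py <<'E'
from workcell import ctrl
import cv2,numpy as np
from scipy.spatial.transform import Rotation as R
HSV=dict(red=(174,6),yellow=(20,34),green=(50,78),blue=(100,125))
def cam(n):
    o=ctrl.get_obs();im=ctrl.get_image(n);K=np.array(im["camera_matrix"])
    if n=="wrist":
        T=np.eye(4);T[:3,:3]=R.from_rotvec(o["orientation"]).as_matrix();T[:3,3]=o["ee_pos"]
        V=np.linalg.inv(T@np.array(im["hand_eye"]))
    else: V=np.array(im["view"])
    return im["pixels"],K,V
def ray(px,K,V):
    C=np.linalg.inv(V);d=C[:3,:3]@np.linalg.solve(K,[px[0],px[1],1]);return C[:3,3],d
def onz(px,K,V,z):
    c,d=ray(px,K,V);return c+d*(z-c[2])/d[2]
def proj(p,K,V):
    q=K@(V@np.r_[p,1])[:3];return q[:2]/q[2]
def tri(obs):
    A=np.zeros((3,3));b=np.zeros(3)
    for px,K,V in obs:
        c,d=ray(px,K,V);d/=np.linalg.norm(d);M=np.eye(3)-np.outer(d,d);A+=M;b+=M@c
    return np.linalg.solve(A,b)
def cmask(img,col):
    h,s,v=cv2.split(cv2.cvtColor(img,cv2.COLOR_BGR2HSV));a,b=HSV[col]
    hh=((h>=a)&(h<=b)) if a<b else ((h>=a)|(h<=b))
    return (hh&(s>110)&(v>50)).astype(np.uint8)
def blobs(img,col,amin):
    n,L,S,C=cv2.connectedComponentsWithStats(cmask(img,col))
    return [(C[i].round(1).tolist(),S[i].tolist(),L==i) for i in range(1,n) if S[i][4]>=amin]
E
python3 - <<'E'
from h import *
F={}
for n in("top","side"):
    img,K,V=cam(n);F[n]=K,V
    for c in HSV:print(n,c,[(b[0],b[1]) for b in blobs(img,c,60)])
    for c in ("jar_blue","jar_yellow","jar_green","lid_blue","lid_yellow","lid_green","rail_top","bottle","beaker","spanner"):
        print(n,c,[(np.round(d["xy"],1).tolist(),onz(d["xy"],K,V,60 if c=="rail_top" else 0).round().tolist()) for d in ctrl.pinpoint(c,n)])
# rail corners in top crop (px/2.5+offset) at z=60
K,V=F["top"]
for p in((238,28),(531,68),(529,101),(233,61)):print("rail corner",onz((p[0]/2.5+170,p[1]/2.5+130),K,V,60).round(1))
K,V=F["side"]
for p in((331,94),(356,87),(484,284),(449,297)):print("rail corner side",onz((p[0]/2+170,p[1]/2+100),K,V,60).round(1))
print(np.round(ctrl.get_image("wrist")["hand_eye"],3).tolist(), ctrl.get_image("wrist")["camera_matrix"])
E
```

```text
top red [([284.9, 200.7], [276, 192, 18, 18, 251]), ([588.3, 337.9], [553, 282, 81, 118, 3653]), ([618.0, 331.9], [611, 326, 15, 13, 135])]
top yellow [([305.1, 230.2], [295, 219, 20, 21, 156]), ([399.2, 228.4], [390, 220, 19, 18, 270])]
top green [([376.5, 204.6], [368, 193, 21, 21, 145]), ([349.2, 227.2], [341, 219, 18, 18, 247]), ([353.4, 256.6], [347, 250, 14, 14, 151]), ([626.4, 314.0], [619, 308, 15, 12, 108])]
top blue [([464.8, 125.2], [417, 89, 104, 73, 3815]), ([179.3, 189.9], [174, 185, 12, 11, 105]), ([237.3, 199.2], [225, 187, 22, 21, 157]), ([252.0, 222.9], [243, 214, 19, 18, 248])]
top jar_blue [([236.8, 199.4], [517.0, 287.0, 0.0])]
top jar_yellow [([300.8, 231.1], [419.0, 63.0, 0.0]), ([285.2, 200.4], [522.0, 122.0, 0.0])]
top jar_green [([378.4, 204.3], [523.0, -196.0, 0.0])]
top lid_blue [([255.9, 222.3], [442.0, 216.0, 0.0]), ([208.0, 239.5], [376.0, 370.0, 0.0]), ([243.5, 252.3], [340.0, 248.0, 0.0])]
top lid_yellow [([400.0, 229.5], [441.0, -270.0, 0.0])]
top lid_green [([338.8, 192.8], [557.0, -60.0, 0.0]), ([351.9, 259.0], [335.0, -111.0, 0.0]), ([350.2, 226.3
[... 1437 characters left out ...]
.0], [508.0, 417.0, 0.0])]
side beaker [([414.2, 392.4], [511.0, -462.0, 0.0])]
side spanner [([367.1, 201.9], [675.0, 4.0, 0.0]), ([303.8, 257.7], [440.0, -97.0, 0.0])]
rail corner [709.3 196.8  60. ]
rail corner [ 671.8 -197.9   60. ]
rail corner [ 626.  -195.8   60. ]
rail corner [662.5 199.8  60. ]
rail corner side [667.3 193.1  60. ]
rail corner side [709.6 193.   60. ]
rail corner side [ 673.5 -198.2   60. ]
rail corner side [ 625.7 -197.3   60. ]
[[0.0, -0.967, -0.254, 68.252], [1.0, 0.001, -0.001, 0.71], [0.001, -0.254, 0.967, -162.595], [0.0, 0.0, 0.0, 1.0]] [[353.08721613   0.         328.20379974]
 [  0.         353.08721613 197.28416311]
 [  0.           0.           1.        ]]
```

```bash
cat >> h.py <<'E'
def plan(p,az):
    """shift in current tool axes to world p (units of 50mm), turn to put tool y at azimuth az deg, vertical (units of 90deg)"""
    o=ctrl.get_obs();M=R.from_rotvec(o["orientation"]).as_matrix();a=np.radians(az)
    y=np.array([np.cos(a),np.sin(a),0]);z=np.array([0,0,-1.]);T=np.c_[np.cross(y,z),y,z]
    print("shift",(M.T@(np.array(p)-o["ee_pos"])/50).round(3),"after turn",(T.T@(np.array(p)-o["ee_pos"])/50).round(3),"turn",(R.from_matrix(M.T@T).as_rotvec()/(np.pi/2)).round(4))
E
python3 -c "
from h import *
plan((442,216,140),-20)"
```

```text
shift [-6.557 -5.165  1.654] after turn [-5.408  6.358  1.654] turn [ 0.    -0.     0.976]
```

Call:
{"name": "apply_moves", "arguments": {
  "targets": [
    [1,[-0.82,-0.646,0.1],[0,0,0]],
    [1,[-0.82,-0.646,0.1],[0,0,0]],
    [1,[-0.82,-0.646,0.1],[0,0,0]],
    [1,[-0.82,-0.646,0.2],[0,0,0]],
    [1,[-0.82,-0.646,0.2],[0,0,0]],
    [1,[-0.82,-0.646,0.3],[0,0,0]],
    [1,[-0.82,-0.646,0.3],[0,0,0]],
    [1,[-0.82,-0.646,0.35],[0,0,0]]
  ]
}}

```text
t: 3.6
ee_pos: [443.1, 214.5, 140.2]
orientation: [0.603, 3.082, 0.001]
ft_force: [0.9, 0.9, 0.6]
width: 88.1
grasp_force: 0.0
```

Call:
{"name": "apply_moves", "arguments": {
  "targets": [
    [1,[0,0,0],[0,0,0.11]],
    [1,[0,0,0],[0,0,0.11]],
    [1,[0,0,0],[0,0,0.11]],
    [1,[0,0,0],[0,0,0.11]],
    [1,[0,0,0],[0,0,0.11]],
    [1,[0,0,0],[0,0,0.11]],
    [1,[0,0,0],[0,0,0.11]],
    [1,[0,0,0],[0,0,0.11]]
  ]
}}

```text
t: 4.6
ee_pos: [442.2, 215.9, 140.3]
orientation: [2.436, 1.984, 0.001]
ft_force: [0.8, 0.4, -0.2]
width: 87.6
grasp_force: 0.0
```

Call:
{"name": "apply_moves", "arguments": {
  "targets": [
    [1,[0,0,0],[0,0,0.096]],
    [1,[0,0,0],[0,0,0]]
  ]
}}

```text
t: 4.85
ee_pos: [442.1, 215.8, 140.3]
orientation: [2.572, 1.804, 0.0]
ft_force: [0.3, 0.5, -0.3]
width: 87.4
grasp_force: 0.0
```

```bash
cat >> h.py <<'E'
def look(cols,pic=None):
    """wrist: lid top centres (z=15) by hull centroid of colour blob; jar white foil discs (z=64)"""
    img,K,V=cam("wrist")
    if pic:cv2.imwrite(f"pics/{pic}.png",img)
    for c in cols:
        for ce,S,m in blobs(img,c,400):
            h=cv2.convexHull(np.argwhere(m)[:,::-1].astype(np.int32));mo=cv2.moments(h);ce=np.array([mo["m10"],mo["m01"]])/mo["m00"]
            print(c,"blob",ce.round(1),S,"hull",mo["m00"],"z0",onz(ce,K,V,0).round(1)[:2],"z15",onz(ce,K,V,15).round(1)[:2],"z52",onz(ce,K,V,52).round(1)[:2])
    hsv=cv2.cvtColor(img,cv2.COLOR_BGR2HSV);w=((hsv[...,1]<40)&(hsv[...,2]>165)).astype(np.uint8)
    n,L,S,C=cv2.connectedComponentsWithStats(w)
    for i in range(1,n):
        if S[i][4]>500:print("white",C[i].round(1),S[i],"z64",onz(C[i],K,V,64).round(1)[:2])
    return img,K,V
E
python3 -c "
from h import *
look(['blue'],'w1')
plan((442,216,140),-20)"
```

```text
blue blob [398.8  64.9] [351, 15, 96, 99, 2424] hull 7362.0 z0 [530.8 290.6] z15 [527.6 290.2] z52 [519.8 289. ]
blue blob [319.7 175.8] [285, 141, 70, 70, 3828] hull 3781.5 z0 [439.1 226.8] z15 [440.5 229.5] z52 [443.9 236.2]
white [404.2  61. ] [ 367   24   74   76 4362] z64 [521.2 289.7]
shift [ 0.003 -0.004  0.005] after turn [ 0.003 -0.004  0.005] turn [ 0.0001 -0.0001  0.002 ]
```

View pics/w1.png

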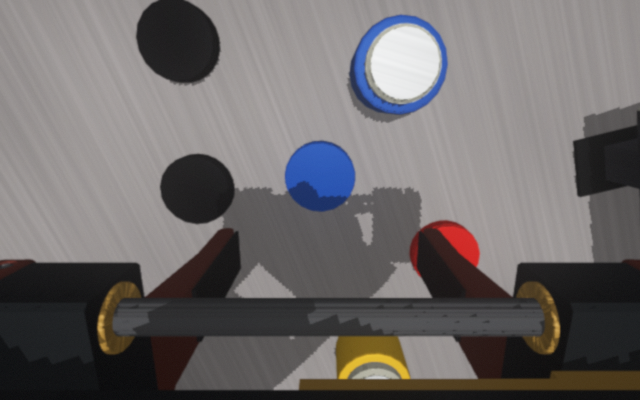

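Wrist view: blue lid at (320,176), blue jar at (404,61), black look-alikes at left, red spare at right. I'll triangulate to check heights.

Run:
```python
from h import *
O={}
for n in("top","side","wrist"):
    img,K,V=cam(n)
    O[n]=(K,V)
T=O["top"];S=O["side"];W=O["wrist"]
for nm,t,s,w in(("blue lid",(252,222.9),(261.3,174.1),(319.7,175.8)),("yellow lid",(399.2,228.4),(335.9,314.8),None),("green lid",(349.2,227.2),(304,256.9),None)):
    ob=[(t,*T),(s,*S)];print(nm,"ts",tri(ob).round(1))
    if w: print("tw",tri([ob[0],(w,*W)]).round(1),"all",tri(ob+[(w,*W)]).round(1), "top z15",onz(t,*T,15).round(1))
img,K,V=cam("top")
hsv=cv2.cvtColor(img,cv2.COLOR_BGR2HSV);w=((hsv[...,1]<40)&(hsv[...,2]>165)).astype(np.uint8)
n,L,St,C=cv2.connectedComponentsWithStats(w)
for i in range(1,n):
    if 50<St[i][4]<400:print("top white",C[i].round(1),St[i],onz(C[i],K,V,64).round(1), "w/blue jar",tri([(C[i],K,V),((404.2,61),*W)]).round(1))
```

```text
blue lid ts [438.9 227.6   5.3]
tw [439.  227.7   3.5] all [439.2 227.7   5. ] top z15 [437.1 225.8  15. ]
yellow lid ts [ 443.2 -265.4    7.4]
green lid ts [439.5 -98.5   5.8]
top white [219.1 189.8] [200 181  37  19 151] [533.8 333.   64. ] w/blue jar [488.6 283.7 236.6]
top white [379.3 200.3] [374 195  12  12 112] [ 523.5 -189.    64. ] w/blue jar [ -31.2  199.1 2572.6]
top white [304.2 227.7] [298 222  13  13 129] [423.   49.3  64. ] w/blue jar [340.  139.7 801.3]
top white [322.6 381.9] [303 375  37  25  54] [-28.7 -30.2  64. ] w/blue jar [ 258.4  120.9 1285.8]
```

```bash
python3 -c "
from h import *
plan((522.8,276,189),-20)"
```

```text
shift [ 1.682  1.108 -0.975] after turn [ 1.683  1.106 -0.975] turn [ 0.0001 -0.0001  0.001 ]
```

Call:
{"name": "apply_moves", "arguments": {
  "targets": [
    [1,[0.56,0.37,-0.325],[0,0,0]],
    [1,[0.56,0.37,-0.325],[0,0,0]],
    [1,[0.56,0.37,-0.325],[0,0,0]],
    [1,[0,0,0],[0,0,0]]
  ]
}}

```text
t: 5.6
ee_pos: [525.1, 277.2, 190.1]
orientation: [2.572, 1.803, 0.006]
ft_force: [-0.5, -0.1, -0.1]
width: 87.7
grasp_force: 0.0
```

```bash
python3 -c "
from h import *
look(['blue'])
print(ctrl.get_obs()['ee_pos'])
plan((440.5,229.5,60),-20)"
```

```text
blue blob [173.1   6.5] [139, 0, 64, 17, 758] hull 709.0 z0 [447.4 470.9] z15 [451.8 465.4] z52 [462.5 452. ]
blue blob [317.6 175.1] [282, 138, 72, 74, 1356] hull 4034.5 z0 [516.4 281. ] z15 [517.8 283.6] z52 [521.3 290. ]
blue blob [266.  248.2] [239, 220, 56, 57, 2500] hull 2461.0 z0 [436.6 225.1] z15 [441.4 230.1] z52 [453.3 242.4]
white [421.3   5.3] [373   0  77  23 636] z64 [639.  385.9]
white [405.6  76.5] [ 385   11   41  133 1010] z64 [613.7 341.8]
white [432.5  60.9] [ 416   19   38   97 1104] z64 [636.4 345.7]
white [426.   86.7] [409  26  38 131 552] z64 [626.5 329.2]
white [453.   72.7] [440  31  31 107 582] z64 [649. 332.]
white [103.9 160.5] [  58   80   86  151 1352] z64 [361.4 363.4]
white [ 86.6 169.7] [  55   99   68  124 1442] z64 [344.2 361.5]
white [ 63.5 178.1] [ 29 120  65 113 594] z64 [322.6 361.8]
white [216.3 187.8] [191 137  44  90 611] z64 [438.7 310.9]
white [318.6 174.4] [ 289  152   57   46 1988] z64 [523.4 292.4]
white [541.1 232.2] [ 510  198   61   66 3290] z64 [687.5 178.6]
[523.08188901 275.93092816 188.8539566 ]
shift [-1.437 -1.237  2.577] after turn [-1.438 -1.234  2.577] turn [ 0.0002 -0.0001  0.0007]
```

Call:
{"name": "apply_moves", "arguments": {
  "targets": [
    [1,[-0.48,-0.412,0.2],[0,0,0]],
    [1,[-0.48,-0.412,0.5],[0,0,0]],
    [1,[-0.48,-0.412,0.9],[0,0,0]],
    [1,[0,0,0.977],[0,0,0]],
    [1,[0,0,0.6],[0,0,0]],
    [1,[0,0,0.5],[0,0,0]],
    [1,[0,0,0],[0,0,0]]
  ]
}}

```text
t: 6.52
ee_pos: [437.2, 227.5, 3.3]
orientation: [-2.572, -1.802, 0.009]
ft_force: [-0.3, -0.5, 0.3]
width: 87.7
grasp_force: 0.0
```

```bash
python3 -c "
from h import *
print(ctrl.get_obs()['ee_pos'],ctrl.get_obs()['ft_force'])
plan((440.5,229.5,5),-20)"
```

```text
[437.22310767 227.54562443   3.33929004] [-0.32704175 -0.50273797  0.28445726]
shift [ 0.059  0.048 -0.034] after turn [ 0.059  0.048 -0.033] turn [-0.0026  0.0027  0.0001]
```

Call:
{"name": "apply_moves", "arguments": {
  "targets": [
    [1,[0,0,0],[0,0,0]],
    [-1,[0,0,0],[0,0,0]],
    [-1,[0,0,0],[0,0,0]],
    [-1,[0,0,0],[0,0,0]],
    [-1,[0,0,0],[0,0,0]],
    [-1,[0,0,0],[0,0,0]]
  ]
}}

```text
t: 7.28
ee_pos: [440.5, 229.4, 5.6]
orientation: [2.573, 1.802, 0.001]
ft_force: [-1.2, 0.1, 7.0]
width: 59.7
grasp_force: 30.0
```

Call:
{"name": "apply_moves", "arguments": {
  "targets": [
    [-1,[0,0,-0.5],[0,0,0]],
    [-1,[0,0,-1],[0,0,0]],
    [-1,[0,0,-0.8],[0,0,0]],
    [-1,[0,0,0],[0,0,0]],
    [-1,[0,0,0],[0,0,0]]
  ]
}}

```text
t: 7.9
ee_pos: [439.8, 229.0, 119.6]
orientation: [-2.573, -1.802, 0.001]
ft_force: [-0.9, -0.4, -1.7]
width: 59.6
grasp_force: 30.0
```

```bash
python3 -c "
from h import *
o=ctrl.get_obs();print(o['ee_pos'],o['width'])
img,K,V=look([],'held1')
z=o['ee_pos'][2]+10
for ce,S,m in blobs(img,'blue',400):
    h=cv2.convexHull(np.argwhere(m)[:,::-1].astype(np.int32));mo=cv2.moments(h);ce=np.array([mo['m10'],mo['m01']])/mo['m00'];p=onz(ce,K,V,z)
    M=R.from_rotvec(o['orientation']).as_matrix();print(ce,S,'tool frame',(M.T@(p-o['ee_pos'])).round(1))
plan((521.3,290,110),-20)"
```

```text
[439.75527825 228.98780005 119.58255718] 59.57744575662149
white [299.8 127.2] [     0      0    614    291 116591] z64 [443.6 287.5]
white [406.9  13.7] [395   0  26  29 502] z64 [522.7 325.4]
white [607.   63.3] [ 594    0   28  128 1081] z64 [624.3 260.6]
white [628.6  62.4] [ 614    0   26  125 1616] z64 [636.1 256.8]
white [420.7  78.8] [ 380   37   82   85 5328] z64 [520.3 289.3]
white [340.1 356.7] [ 307  338   84   40 1055] z64 [412.  124.8]
[414.40340898  80.51549092] [361, 28, 106, 105, 2797] tool frame [ 79.3  36.3 -10.1]
[328.21407625 249.07062949] [266, 193, 125, 105, 10837] tool frame [  4.7   0.9 -10. ]
shift [1.711 1.121 0.177] after turn [1.711 1.121 0.181] turn [-0.0009  0.0009 -0.    ]
```

View pics/held1.png

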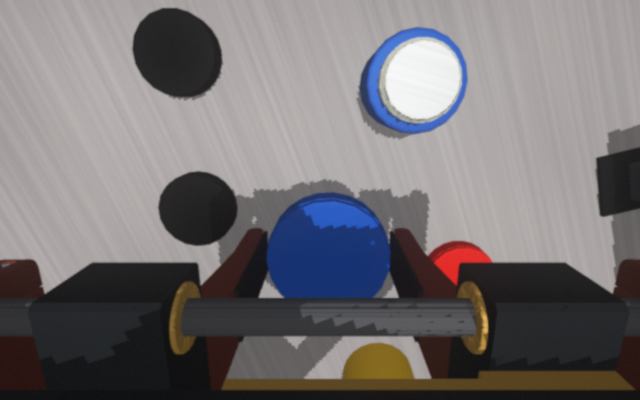

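Held lid is at (328,252), gripped squarely, width 59.6 mm; the jar is at (420,79).

```bash
python3 -c "
from h import *
plan((520.3,290.2,85),-20)"
```

```text
shift [1.709 1.102 0.677] after turn [1.708 1.101 0.681] turn [-0.0009  0.0009 -0.    ]
```

Call:
{"name": "apply_moves", "arguments": {
  "targets": [
    [-1,[0.57,0.367,0],[0,0,0]],
    [-1,[0.57,0.367,0],[0,0,0]],
    [-1,[0.57,0.367,0],[0,0,0]],
    [-1,[0,0,0.45],[0,0,0]],
    [-1,[0,0,0.23],[0,0,0]],
    [-1,[0,0,0],[0,0,0]],
    [-1,[0,0,0],[0,0,0]]
  ]
}}

```text
t: 8.82
ee_pos: [521.0, 290.6, 86.1]
orientation: [-2.574, -1.802, 0.001]
ft_force: [-0.4, 0.7, -0.5]
width: 59.8
grasp_force: 30.0
```

```bash
python3 -c "
from h import *
o=ctrl.get_obs();print(o['ee_pos'],o['width'],o['ft_force'])
plan((520.3,290.2,60),-20)"
```

```text
[521.0330918  290.56289518  86.10556322] 59.81501757572932 [-0.36202345  0.6826452  -0.48774775]
shift [-0.012 -0.011  0.522] after turn [-0.012 -0.011  0.522] turn [-0.0002  0.0002 -0.0001]
```

Call:
{"name": "apply_moves", "arguments": {
  "targets": [
    [-1,[-0.01,-0.01,0.25],[0,0,0]],
    [-1,[0,0,0.1],[0,0,0]],
    [-1,[0,0,0.1],[0,0,0]],
    [-1,[0,0,0.06],[0,0,0]],
    [-1,[0,0,0],[0,0,0]]
  ]
}}

```text
t: 9.45
ee_pos: [520.4, 290.4, 60.3]
orientation: [-2.573, -1.802, 0.001]
ft_force: [-0.1, -1.1, -1.4]
width: 59.5
grasp_force: 30.0
```

Call:
{"name": "apply_moves", "arguments": {
  "targets": [
    [-1,[0,0,0.02],[0,0,0]],
    [-1,[0,0,0.01],[0,0,0]],
    [1,[0,0,0],[0,0,0]],
    [1,[0,0,0],[0,0,0]],
    [1,[0,0,0],[0,0,0]]
  ]
}}

```text
t: 10.07
ee_pos: [520.5, 290.4, 59.0]
orientation: [2.573, 1.802, -0.0]
ft_force: [-0.5, -0.5, -0.2]
width: 85.3
grasp_force: 0.0
```

Call:
{"name": "apply_moves", "arguments": {
  "targets": [
    [1,[0,0,-0.5],[0,0,0]],
    [1,[0,0,-1],[0,0,0]],
    [1,[0,0,-1],[0,0,0]],
    [1,[0,0,0],[0,0,0]],
    [1,[0,0,0],[0,0,0]]
  ]
}}

```text
t: 10.7
ee_pos: [520.1, 290.2, 183.6]
orientation: [-2.573, -1.802, 0.001]
ft_force: [0.4, -0.5, -1.1]
width: 87.8
grasp_force: 0.0
```

```bash
python3 -c "
from h import *
o=ctrl.get_obs();print(o['ee_pos'],o['width'],o['ft_force'])
img,K,V=look(['blue'])
cv2.imwrite('pics/l1.png',img[60:360,150:490])
"
```

```text
[520.10594612 290.20742291 183.64517737] 87.78312940411605 [ 0.4219158  -0.52659428 -1.12692756]
blue blob [185.9  16. ] [140, 0, 85, 39, 2513] hull 2440.0 z0 [451.1 470.5] z15 [455.2 465.5] z52 [465.2 453.3]
blue blob [328.7 188.4] [293, 148, 73, 80, 4527] hull 4477.5 z0 [517.  278.2] z15 [518.3 281.5] z52 [521.3 289.8]
white [406.5   7.6] [ 336    0  113   23 1250] z64 [621.  399.6]
white [499.7  78.8] [ 482   11   45  189 1338] z64 [673.4 328.5]
white [434.   89.9] [ 391   19   89  166 5417] z64 [624.4 337.7]
white [477.6  94.3] [ 449   33   62  171 2611] z64 [654.9 323.2]
white [541.7 101.1] [527  35  31 133 743] z64 [700.1 301.4]
white [527.7 104.8] [513  49  32 121 744] z64 [689.4 302.3]
white [588.1 126. ] [ 569   52   36  151 1474] z64 [730.6 270.3]
white [ 97.9 177.6] [  25   75  140  185 6961] z64 [348.5 365.3]
white [231.4 150.5] [210 101  44  84 615] z64 [459.8 348.3]
white [212.9 184.8] [ 189  122   46  106 1281] z64 [434.1 327.7]
white [195.  209.1] [179 181  34  59 575] z64 [411.3 313.9]
white [181.8 212.7] [164 189  38  57 523] z64 [399.6 314.8]
white [555.2 238.6] [ 524  210   60   52 2588] z64 [688.7 185.2]
```

View pics/l1.png

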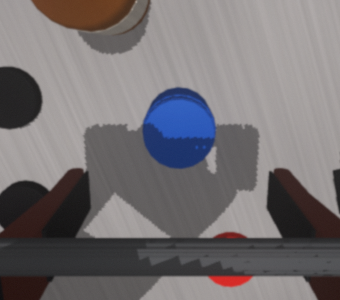

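Call:
{"name": "apply_moves", "arguments": {
  "targets": [
    [1,[0,0,1],[0,0,0]],
    [1,[0,0,1],[0,0,0]],
    [1,[0,0,0.9],[0,0,0]],
    [1,[0,0,0.53],[0,0,0]],
    [1,[0,0,0],[0,0,0]],
    [-1,[0,0,0],[0,0,0]],
    [-1,[0,0,0],[0,0,0]],
    [-1,[0,0,0],[0,0,0]]
  ]
}}

```text
t: 11.75
ee_pos: [521.2, 290.8, 13.8]
orientation: [2.573, 1.802, 0.003]
ft_force: [-0.4, -0.3, 2.1]
width: 63.5
grasp_force: 30.0
```

Call:
{"name": "apply_moves", "arguments": {
  "targets": [
    [-1,[0,0,0],[0,0,0]],
    [-1,[0,0,0],[0,0,0]],
    [-1,[0,0,-0.4],[0,0,0]],
    [-1,[0,0,-0.8],[0,0,0]],
    [-1,[0,0,-0.4],[0,0,0]],
    [-1,[0,0,0],[0,0,0]],
    [-1,[0,0,0],[0,0,0]]
  ]
}}

```text
t: 12.62
ee_pos: [519.8, 290.0, 91.8]
orientation: [-2.573, -1.802, 0.002]
ft_force: [-0.2, 0.2, -3.8]
width: 63.9
grasp_force: 30.0
```

```bash
python3 -c "
from h import *
o=ctrl.get_obs();print(o['ee_pos'],o['width'],o['ft_force'])
plan((678.7,120,92),-20)
"
```

```text
[519.82746224 290.02839335  91.76907041] 63.93241799379307 [-0.15136494  0.16657607 -3.84217567]
shift [-2.109  4.149 -0.006] after turn [-2.109  4.149 -0.005] turn [-0.0006  0.0007 -0.    ]
```

Call:
{"name": "apply_moves", "arguments": {
  "targets": [
    [-1,[-0.2,0.4,0],[0,0,0]],
    [-1,[-0.35,0.69,0],[0,0,0]],
    [-1,[-0.35,0.69,0],[0,0,0]],
    [-1,[-0.35,0.69,0],[0,0,0]],
    [-1,[-0.35,0.69,0],[0,0,0]],
    [-1,[-0.35,0.69,0],[0,0,0]],
    [-1,[-0.16,0.3,0],[0,0,0]],
    [-1,[0,0,0],[0,0,0]]
  ]
}}

```text
t: 13.62
ee_pos: [679.5, 118.9, 91.5]
orientation: [-2.575, -1.799, 0.002]
ft_force: [0.1, -0.4, -3.9]
width: 63.9
grasp_force: 30.0
```

```bash
python3 -c "
from h import *
o=ctrl.get_obs();print(o['ee_pos'],o['width'],o['ft_force'])
img,K,V=cam('side');cv2.imwrite('pics/s1.png',cv2.resize(img[90:290,230:470],None,fx=2.5,fy=2.5))
plan((678.7,120,74),-20)
"
```

```text
[679.47078973 118.89838683  91.45893161] 63.85013203809412 [ 0.1409434  -0.3511823  -3.86677705]
shift [0.002 0.    0.352] after turn [ 0.002 -0.001  0.352] turn [-0.0012  0.0004 -0.0007]
```

View pics/s1.png

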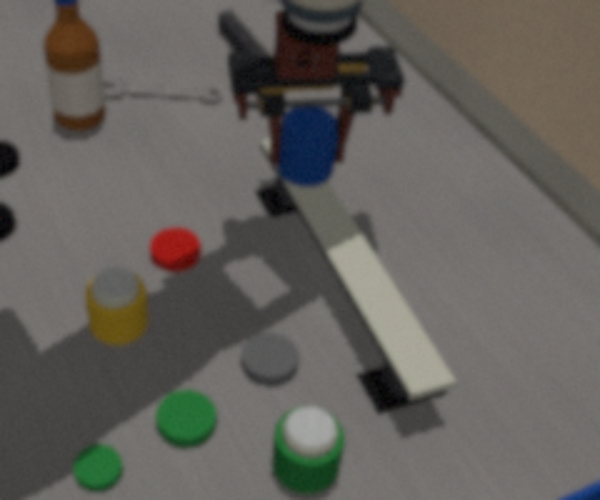

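The jar is held upright over the far end of the rail (crop ~ (307,165)). Lowering.

Call:
{"name": "apply_moves", "arguments": {
  "targets": [
    [-1,[0,0,0.2],[0,0,0]],
    [-1,[0,0,0.1],[0,0,0]],
    [-1,[0,0,0.04],[0,0,0]],
    [-1,[0,0,0.02],[0,0,0]],
    [-1,[0,0,0],[0,0,0]]
  ]
}}

```text
t: 14.3
ee_pos: [679.5, 120.5, 74.7]
orientation: [2.573, 1.802, 0.0]
ft_force: [0.4, 0.0, -2.8]
width: 63.8
grasp_force: 30.0
```

Call:
{"name": "apply_moves", "arguments": {
  "targets": [
    [-1,[0,0,0.02],[0,0,0]],
    [-1,[0,0,0],[0,0,0]]
  ]
}}

```text
t: 14.55
ee_pos: [679.7, 120.3, 73.9]
orientation: [2.573, 1.802, 0.001]
ft_force: [0.9, -0.3, -1.7]
width: 63.6
grasp_force: 30.0
```

Call:
{"name": "apply_moves", "arguments": {
  "targets": [
    [-1,[0,0,0.02],[0,0,0]],
    [-1,[0,0,0],[0,0,0]]
  ]
}}

```text
t: 14.8
ee_pos: [679.7, 120.3, 73.8]
orientation: [2.573, 1.802, 0.001]
ft_force: [-3.0, -1.0, 5.2]
width: 63.6
grasp_force: 30.0
```

Call:
{"name": "apply_moves", "arguments": {
  "targets": [
    [1,[0,0,0],[0,0,0]],
    [1,[0,0,0],[0,0,0]],
    [1,[0,0,0],[0,0,0]],
    [1,[0,0,-0.5],[0,0,0]],
    [1,[0,0,-0.9],[0,0,0]],
    [1,[0,0,-0.9],[0,0,0]],
    [1,[0,0,0],[0,0,0]]
  ]
}}

```text
t: 15.68
ee_pos: [682.1, 120.7, 192.1]
orientation: [2.571, 1.8, 0.011]
ft_force: [0.3, 0.3, 0.2]
width: 87.8
grasp_force: 0.0
```

```bash
python3 -c "
from h import *
o=ctrl.get_obs();print(o['ee_pos'],o['width'],o['ft_force'])
look(['blue'])
plan((525,-203,189),-20)
"
```

```text
[682.11519911 120.7189174  192.10138575] 87.82989909522388 [0.28103019 0.32336669 0.15191406]
blue blob [323.5 208.6] [280, 159, 88, 98, 6667] hull 6630.0 z0 [667.4  88.5] z15 [669.   92.6] z52 [673.  102.8]
white [311.2 125.6] [ 274   84   76   87 4143] z64 [689.2 175.1]
white [371.7 357.3] [ 342  337   59   42 2067] z64 [666.4 -50.4]
shift [-7.144e+00 -7.110e-01 -4.000e-03] after turn [-7.144 -0.711  0.011] turn [ 0.0021 -0.0012 -0.    ]
```

Call:
{"name": "apply_moves", "arguments": {
  "targets": [
    [1,[-0.893,-0.089,0],[0,0,0]],
    [1,[-0.893,-0.089,0],[0,0,0]],
    [1,[-0.893,-0.089,0],[0,0,0]],
    [1,[-0.893,-0.089,0],[0,0,0]],
    [1,[-0.893,-0.089,0],[0,0,0]],
    [1,[-0.893,-0.089,0],[0,0,0]],
    [1,[-0.893,-0.089,0],[0,0,0]],
    [1,[-0.893,-0.089,0],[0,0,0]]
  ]
}}

```text
t: 16.73
ee_pos: [522.1, -204.0, 186.0]
orientation: [-2.572, -1.801, 0.002]
ft_force: [0.6, -1.3, -0.1]
width: 87.9
grasp_force: 0.0
```

Call:
{"name": "apply_moves", "arguments": {
  "targets": [
    [1,[0,0,0],[0,0,0]],
    [1,[0,0,0],[0,0,0]]
  ]
}}

```text
t: 16.98
ee_pos: [523.4, -202.7, 186.6]
orientation: [-2.573, -1.8, 0.001]
ft_force: [0.1, -0.3, 0.2]
width: 87.6
grasp_force: 0.0
```

```bash
python3 -c "
from h import *
o=ctrl.get_obs();print(o['ee_pos'],o['width'],o['ft_force'])
look(['green'])
plan((441.6,-112,140),-20)
"
```

```text
[ 523.41910743 -202.68987222  186.59060748] 87.60983341572084 [ 0.10314808 -0.30804995  0.18559444]
green blob [204.6 102.8] [172, 71, 66, 65, 3350] hull 3302.5 z0 [437.2 -95.6] z15 [442.  -97.4] z52 [ 453.8 -101.8]
green blob [122.6 154.7] [98, 132, 51, 46, 1833] hull 1792.0 z0 [ 339.5 -112.9] z15 [ 348.4 -114. ] z52 [ 370.6 -116.6]
green blob [322.5 169.6] [287, 133, 72, 74, 1226] hull 4062.5 z0 [ 520.7 -194.9] z15 [ 521.9 -192.4] z52 [ 524.9 -186.3]
white [464.6  62.2] [ 424    0   80  134 8036] z64 [ 655.6 -143.8]
white [322.7 169.1] [ 295  145   56   47 2129] z64 [ 526.1 -184. ]
shift [ 1.136 -2.16   0.939] after turn [ 1.135 -2.162  0.936] turn [-0.0008 -0.0002  0.0002]
```

Call:
{"name": "apply_moves", "arguments": {
  "targets": [
    [1,[0.38,-0.72,0.31],[0,0,0]],
    [1,[0.38,-0.72,0.31],[0,0,0]],
    [1,[0.38,-0.72,0.31],[0,0,0]],
    [1,[0,0,0],[0,0,0]],
    [1,[0,0,0],[0,0,0]]
  ]
}}

```text
t: 17.65
ee_pos: [443.1, -112.2, 141.4]
orientation: [2.571, 1.804, 0.001]
ft_force: [1.4, -0.5, 0.6]
width: 88.1
grasp_force: 0.0
```

```bash
python3 -c "
from h import *
o=ctrl.get_obs();print(o['ee_pos'],o['width'],o['ft_force'])
look(['green'])
for p in ((439.8,-98,5),(440.5,-98,5)):plan(p,-20)
"
```

```text
[ 443.09228332 -112.24083908  141.41129533] 88.08342475357516 [ 1.40956297 -0.5198786   0.62821706]
green blob [318.2 173.1] [284, 139, 69, 69, 3747] hull 3690.0 z0 [439.7 -98.8] z15 [441.1 -96.2] z52 [444.5 -89.9]
green blob [222.8 224.1] [197, 202, 52, 43, 1448] hull 1801.5 z0 [ 341.9 -113.5] z15 [ 348.1 -110.2] z52 [ 363.4 -102.1]
green blob [449.5 234.4] [407, 202, 92, 58, 1876] hull 4063.5 z0 [ 533.1 -193.3] z15 [ 529.8 -186. ] z52 [ 521.9 -168.2]
white [618.7 102.3] [ 593    0   47  220 8889] z64 [ 647.6 -110.7]
white [475.6 250.1] [ 448  231   48   46 1237] z64 [ 534.1 -180.8]
shift [ 0.251 -0.174  2.731] after turn [ 0.251 -0.169  2.731] turn [ 0.0012 -0.0001  0.0006]
shift [ 0.255 -0.16   2.731] after turn [ 0.256 -0.156  2.731] turn [ 0.0012 -0.0001  0.0006]
```

Call:
{"name": "apply_moves", "arguments": {
  "targets": [
    [1,[0.29,-0.175,0.5],[0,0,0]],
    [1,[0,0,0.9],[0,0,0]],
    [1,[0,0,0.7],[0,0,0]],
    [1,[0,0,0.4],[0,0,0]],
    [1,[0,0,0.22],[0,0,0]],
    [1,[0,0,0],[0,0,0]],
    [1,[0,0,0],[0,0,0]]
  ]
}}

```text
t: 18.58
ee_pos: [439.4, -96.3, 5.7]
orientation: [2.573, 1.801, 0.002]
ft_force: [0.0, 0.2, 1.3]
width: 87.5
grasp_force: 0.0
```

Call:
{"name": "apply_moves", "arguments": {
  "targets": [
    [-1,[0,0,0],[0,0,0]],
    [-1,[0,0,0],[0,0,0]],
    [-1,[0,0,0],[0,0,0]],
    [-1,[0,0,0],[0,0,0]],
    [-1,[0,0,0],[0,0,0]]
  ]
}}

```text
t: 19.2
ee_pos: [438.8, -96.1, 5.3]
orientation: [2.573, 1.802, 0.001]
ft_force: [-0.7, 0.1, 6.6]
width: 59.6
grasp_force: 30.0
```

Call:
{"name": "apply_moves", "arguments": {
  "targets": [
    [-1,[0,0,-0.5],[0,0,0]],
    [-1,[0,0,-1],[0,0,0]],
    [-1,[0,0,-0.8],[0,0,0]],
    [-1,[0,0,0],[0,0,0]],
    [-1,[0,0,0],[0,0,0]]
  ]
}}

```text
t: 19.82
ee_pos: [438.1, -95.9, 119.6]
orientation: [-2.573, -1.802, 0.001]
ft_force: [0.1, -0.8, -1.0]
width: 59.9
grasp_force: 30.0
```

```bash
cat >> h.py <<'E'
def held(col):
    o=ctrl.get_obs();img,K,V=cam("wrist");M=R.from_rotvec(o["orientation"]).as_matrix()
    for ce,S,m in blobs(img,col,400):
        if S[2]>110:
            l,t,w,h=S[:4];print("held",S,"tool y",(M.T@(onz((l+w/2,t+w*.47),K,V,o["ee_pos"][2]+10)-o["ee_pos"])).round(1),o["width"].round(1),o["ee_pos"].round(1))
    return img,K,V
E
python3 -c "
from h import *
held('green')
plan((524.9-.9,-186.3+.3,90),-20)
"
```

```text
Traceback (most recent call last):
  File "h.py", line 52, in held
    l,t,w,h=S[:4];print("held",S,"tool y",(M.T@(onz((l+w/2,t+w*.47),K,V,o["ee_pos"][2]+10)-o["ee_pos"])).round(1),o["width"].round(1),o["ee_pos"].round(1))
                                                                                                                  ^^^^^^^^^^^^^^^^
AttributeError: 'float' object has no attribute 'round'
```

```bash
sed -i 's/o\["width"\].round(1)/round(o["width"],1)/' h.py; python3 -c "
from h import *
held('green')
plan((523.85,-186.6,85),-20)
"
```

```text
held [266, 192, 125, 106, 10868] tool y [  3.9   1.1 -10. ] 59.4 [437.7 -95.8 119.1]
shift [-1.116  2.245  0.672] after turn [-1.116  2.243  0.677] turn [-0.0016  0.0002 -0.    ]
```

Call:
{"name": "apply_moves", "arguments": {
  "targets": [
    [-1,[-0.37,0.743,0],[0,0,0]],
    [-1,[-0.37,0.743,0],[0,0,0]],
    [-1,[-0.37,0.743,0],[0,0,0]],
    [-1,[0,0,0.45],[0,0,0]],
    [-1,[0,0,0.23],[0,0,0]],
    [-1,[0,0,0],[0,0,0]],
    [-1,[0,0,0],[0,0,0]]
  ]
}}

```text
t: 20.8
ee_pos: [524.2, -186.0, 86.1]
orientation: [-2.573, -1.802, 0.0]
ft_force: [1.0, 0.2, -0.2]
width: 59.6
grasp_force: 30.0
```

```bash
python3 -c "
from h import *
held('green')
plan((523.85,-186.6,60),-20)
"
```

```text
held [266, 165, 125, 133, 13008] tool y [ 17.1   1.1 -10. ] 59.6 [ 524.2 -186.    86.1]
shift [-0.013 -0.008  0.53 ] after turn [-0.013 -0.008  0.53 ] turn [ 0.0003 -0.      0.0003]
```

Call:
{"name": "apply_moves", "arguments": {
  "targets": [
    [-1,[-0.01,-0.01,0.25],[0,0,0]],
    [-1,[0,0,0.1],[0,0,0]],
    [-1,[0,0,0.1],[0,0,0]],
    [-1,[0,0,0.06],[0,0,0]],
    [-1,[0,0,0],[0,0,0]]
  ]
}}

```text
t: 21.48
ee_pos: [523.6, -186.6, 60.3]
orientation: [-2.573, -1.802, 0.0]
ft_force: [-0.1, -0.2, 0.6]
width: 59.9
grasp_force: 30.0
```

Call:
{"name": "apply_moves", "arguments": {
  "targets": [
    [-1,[0,0,0.02],[0,0,0]],
    [-1,[0,0,0],[0,0,0]]
  ]
}}

```text
t: 21.72
ee_pos: [523.7, -186.6, 59.7]
orientation: [2.573, 1.802, 0.0]
ft_force: [-0.9, -0.0, 0.2]
width: 59.8
grasp_force: 30.0
```

Release, rise and look.

Call:
{"name": "apply_moves", "arguments": {
  "targets": [
    [1,[0,0,0],[0,0,0]],
    [1,[0,0,0],[0,0,0]],
    [1,[0,0,0],[0,0,0]],
    [1,[0,0,-0.5],[0,0,0]],
    [1,[0,0,-1],[0,0,0]],
    [1,[0,0,-1],[0,0,0]],
    [1,[0,0,0],[0,0,0]],
    [1,[0,0,0],[0,0,0]]
  ]
}}

```text
t: 22.72
ee_pos: [523.3, -186.5, 184.3]
orientation: [-2.573, -1.802, 0.0]
ft_force: [0.4, 0.6, -0.3]
width: 87.7
grasp_force: 0.0
```

```bash
python3 -c "
from h import *
o=ctrl.get_obs();print(o['ee_pos'],o['width'],o['ft_force'])
img,K,V=look(['green'])
cv2.imwrite('pics/l2.png',img[60:360,150:490])
"
```

```text
[ 523.25347801 -186.45027857  184.25653247] 87.72370882904134 [ 0.43910492  0.57615937 -0.26554773]
green blob [128.6 170.5] [104, 148, 50, 46, 1802] hull 1764.5 z0 [ 339.  -113.2] z15 [ 348.  -113.6] z52 [ 370.3 -114.4]
green blob [328.6 187.9] [293, 148, 72, 79, 4423] hull 4377.5 z0 [ 520.2 -198. ] z15 [ 521.4 -194.7] z52 [ 524.4 -186.5]
white [468.9  71.6] [ 426    0   84  153 9291] z64 [ 656.1 -135.2]
```

View pics/l2.png

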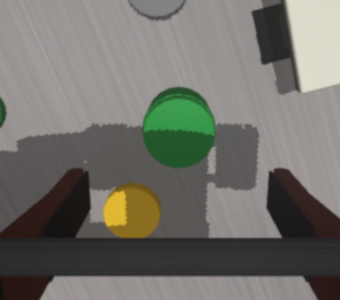

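Green lid is seated at crop (180,130), the same size as for the blue jar. Grip and lift.

Call:
{"name": "apply_moves", "arguments": {
  "targets": [
    [1,[0,0,1],[0,0,0]],
    [1,[0,0,1],[0,0,0]],
    [1,[0,0,0.9],[0,0,0]],
    [1,[0,0,0.53],[0,0,0]],
    [1,[0,0,0],[0,0,0]],
    [-1,[0,0,0],[0,0,0]],
    [-1,[0,0,0],[0,0,0]],
    [-1,[0,0,0],[0,0,0]]
  ]
}}

```text
t: 23.78
ee_pos: [524.2, -186.8, 14.2]
orientation: [2.572, 1.801, 0.001]
ft_force: [-0.4, 0.1, 3.6]
width: 63.9
grasp_force: 30.0
```

Call:
{"name": "apply_moves", "arguments": {
  "targets": [
    [-1,[0,0,0],[0,0,0]],
    [-1,[0,0,0],[0,0,0]],
    [-1,[0,0,-0.4],[0,0,0]],
    [-1,[0,0,-0.8],[0,0,0]],
    [-1,[0,0,-0.4],[0,0,0]],
    [-1,[0,0,0],[0,0,0]],
    [-1,[0,0,0],[0,0,0]]
  ]
}}

```text
t: 24.65
ee_pos: [523.1, -186.4, 92.8]
orientation: [-2.573, -1.802, 0.001]
ft_force: [-0.6, 0.0, -2.7]
width: 63.9
grasp_force: 30.0
```

```bash
python3 -c "
from h import *
o=ctrl.get_obs();print(o['ee_pos'],o['width'],o['ft_force'])
plan((656.3,-119,92),-20)
"
```

```text
[ 523.1027052  -186.42367494   92.82995173] 63.919906548008015 [-0.57258488  0.01044589 -2.73293372]
shift [2.178 2.042 0.015] after turn [2.178 2.042 0.017] turn [-0.0004  0.     -0.    ]
```

Call:
{"name": "apply_moves", "arguments": {
  "targets": [
    [-1,[0.25,0.24,0],[0,0,0]],
    [-1,[0.5,0.45,0],[0,0,0]],
    [-1,[0.5,0.45,0],[0,0,0]],
    [-1,[0.5,0.45,0],[0,0,0]],
    [-1,[0.43,0.45,0],[0,0,0]],
    [-1,[0,0,0],[0,0,0]],
    [-1,[0,0,0],[0,0,0]]
  ]
}}

```text
t: 25.52
ee_pos: [656.0, -118.5, 91.8]
orientation: [-2.572, -1.802, 0.003]
ft_force: [0.7, -0.2, -3.5]
width: 63.5
grasp_force: 30.0
```

Call:
{"name": "apply_moves", "arguments": {
  "targets": [
    [-1,[0,0,0.2],[0,0,0]],
    [-1,[0,0,0.1],[0,0,0]],
    [-1,[0,0,0.04],[0,0,0]],
    [-1,[0,0,0.02],[0,0,0]],
    [-1,[0,0,0],[0,0,0]]
  ]
}}

```text
t: 26.15
ee_pos: [656.9, -119.2, 75.2]
orientation: [2.573, 1.802, 0.0]
ft_force: [0.9, -0.4, -2.8]
width: 63.7
grasp_force: 30.0
```

Call:
{"name": "apply_moves", "arguments": {
  "targets": [
    [-1,[0,0,0.02],[0,0,0]],
    [-1,[0,0,0],[0,0,0]]
  ]
}}

```text
t: 26.4
ee_pos: [657.0, -119.1, 74.3]
orientation: [2.573, 1.802, 0.001]
ft_force: [0.1, -0.1, -2.4]
width: 63.6
grasp_force: 30.0
```

Call:
{"name": "apply_moves", "arguments": {
  "targets": [
    [-1,[0,0,0.02],[0,0,0]],
    [-1,[0,0,0],[0,0,0]]
  ]
}}

```text
t: 26.65
ee_pos: [657.0, -119.1, 74.3]
orientation: [2.573, 1.802, 0.001]
ft_force: [-2.4, -0.2, 5.3]
width: 63.6
grasp_force: 30.0
```

Call:
{"name": "apply_moves", "arguments": {
  "targets": [
    [1,[0,0,0],[0,0,0]],
    [1,[0,0,0],[0,0,0]],
    [1,[0,0,0],[0,0,0]],
    [1,[0,0,-0.5],[0,0,0]],
    [1,[0,0,-0.9],[0,0,0]],
    [1,[0,0,-0.9],[0,0,0]],
    [1,[0,0,0],[0,0,0]]
  ]
}}

```text
t: 27.52
ee_pos: [659.4, -119.6, 192.4]
orientation: [2.569, 1.799, 0.008]
ft_force: [0.3, -0.6, 0.3]
width: 88.1
grasp_force: 0.0
```

```bash
python3 -c "
from h import *
o=ctrl.get_obs();print(o['ee_pos'],o['width'],o['ft_force'])
look(['green'])
img,K,V=cam('top')
for c in ('blue','yellow','green'):
  for b in blobs(img,c,60):print(c,b[0],b[1],onz(b[0],K,V,15).round(0),'railjar z129',onz(b[0],K,V,129).round(0))
plan((424.6,35.5,189),-20)
"
```

```text
[ 659.39238141 -119.60841864  192.43618197] 88.06710114866384 [ 0.34176301 -0.57275722  0.31246706]
green blob [323.7 204.6] [281, 156, 87, 96, 6424] hull 6382.5 z0 [ 646.3 -148.4] z15 [ 647.9 -144.4] z52 [ 651.7 -134.6]
white [296.4  77.6] [ 244    0  104  169 9722] z64 [668.5 -27.1]
blue [464.9, 125.2] [417, 89, 104, 73, 3819] [ 819. -494.   15.] railjar z129 [ 769. -450.  129.]
blue [287.4, 147.6] [278, 136, 20, 24, 385] [706. 125.  15.] railjar z129 [666. 113. 129.]
blue [179.2, 189.9] [174, 185, 12, 11, 103] [538. 482.  15.] railjar z129 [513. 437. 129.]
green [626.8, 314.2] [620, 308, 14, 13, 99] [ 203. -985.   15.] railjar z129 [ 209. -896.  129.]
green [28.2, 342.2] [24, 337, 11, 11, 71] [ 30. 890.  15.] railjar z129 [ 52. 808. 129.]
shift [ 1.316 -5.42  -0.019] after turn [ 1.317 -5.42  -0.016] turn [ 0.0003 -0.0001 -0.    ]
```

Call:
{"name": "apply_moves", "arguments": {
  "targets": [
    [1,[0.22,-0.903,0],[0,0,0]],
    [1,[0.22,-0.903,0],[0,0,0]],
    [1,[0.22,-0.903,0],[0,0,0]],
    [1,[0.22,-0.903,0],[0,0,0]],
    [1,[0.22,-0.903,0],[0,0,0]],
    [1,[0.22,-0.903,0],[0,0,0]],
    [1,[0,0,0],[0,0,0]],
    [1,[0,0,0],[0,0,0]]
  ]
}}

```text
t: 28.62
ee_pos: [425.1, 35.5, 187.6]
orientation: [-2.573, -1.803, 0.001]
ft_force: [-0.1, -0.9, 0.3]
width: 88.0
grasp_force: 0.0
```

```bash
python3 -c "
from h import *
o=ctrl.get_obs();print(o['ee_pos'],o['width'],o['ft_force'])
look(['yellow'])
img,K,V=cam('side')
for b in blobs(img,'yellow',60):print(b[0],b[1],onz(b[0],K,V,6).round(0))
plan((445,-279,140),-20)
"
```

```text
[425.05965484  35.54644655 187.57456092] 88.01044577874389 [-0.13466972 -0.94343549  0.27060975]
yellow blob [320.8 169.9] [284, 132, 74, 76, 1628] hull 4266.5 z0 [420.7  43.3] z15 [422.   45.8] z52 [425.1  51.9]
white [619.6 125.2] [ 595   15   45  230 8372] z64 [661.7   6.7]
white [319.9 167.5] [ 293  146   56   44 1822] z64 [426.  56.]
white [ 11.9 243.8] [  0 219  32  40 740] z64 [151.   84.3]
[276.6, 217.1] [264, 202, 25, 26, 373] [423.  49.   6.]
[336.0, 314.9] [323, 301, 27, 29, 619] [ 444. -265.    6.]
shift [-5.772  2.515  0.956] after turn [-5.774  2.512  0.956] turn [ 0.      0.0001 -0.0004]
```

Call:
{"name": "apply_moves", "arguments": {
  "targets": [
    [1,[-0.825,0.36,0.1],[0,0,0]],
    [1,[-0.825,0.36,0.1],[0,0,0]],
    [1,[-0.825,0.36,0.1],[0,0,0]],
    [1,[-0.825,0.36,0.1],[0,0,0]],
    [1,[-0.825,0.36,0.1],[0,0,0]],
    [1,[-0.825,0.36,0.2],[0,0,0]],
    [1,[-0.825,0.36,0.25],[0,0,0]],
    [1,[0,0,0],[0,0,0]]
  ]
}}

```text
t: 29.72
ee_pos: [444.4, -282.1, 139.3]
orientation: [-2.577, -1.796, 0.001]
ft_force: [0.5, -0.4, -0.6]
width: 88.1
grasp_force: 0.0
```

Call:
{"name": "apply_moves", "arguments": {
  "targets": [
    [1,[0,0,0],[0,0,0]]
  ]
}}

```text
t: 29.85
ee_pos: [444.1, -278.9, 140.0]
orientation: [-2.574, -1.8, 0.001]
ft_force: [0.3, -1.2, -0.1]
width: 87.8
grasp_force: 0.0
```

```bash
python3 -c "
from h import *
o=ctrl.get_obs();print(o['ee_pos'],o['width'],o['ft_force'])
look(['yellow'])
plan((443,-265,5),-20)
"
```

```text
[ 444.07456706 -278.8645339   140.04557823] 87.82418989544894 [ 0.25763663 -1.19864582 -0.07306762]
yellow blob [321.6 172.1] [287, 137, 70, 71, 3949] hull 3894.5 z0 [ 443.6 -265.2] z15 [ 444.9 -262.6] z52 [ 448.  -256.3]
shift [ 0.242 -0.112  2.707] after turn [ 0.243 -0.114  2.707] turn [-0.0005 -0.0002 -0.0002]
```

Call:
{"name": "apply_moves", "arguments": {
  "targets": [
    [1,[0.3,-0.11,0.5],[0,0,0]],
    [1,[0,0,0.9],[0,0,0]],
    [1,[0,0,0.7],[0,0,0]],
    [1,[0,0,0.4],[0,0,0]],
    [1,[0,0,0.2],[0,0,0]],
    [1,[0,0,0],[0,0,0]],
    [1,[0,0,0],[0,0,0]]
  ]
}}

```text
t: 30.78
ee_pos: [445.0, -263.0, 6.5]
orientation: [2.572, 1.802, 0.001]
ft_force: [0.5, -1.2, 0.1]
width: 87.7
grasp_force: 0.0
```

Call:
{"name": "apply_moves", "arguments": {
  "targets": [
    [-1,[0,0,0],[0,0,0]],
    [-1,[0,0,0],[0,0,0]],
    [-1,[0,0,0],[0,0,0]],
    [-1,[0,0,0],[0,0,0]],
    [-1,[0,0,0],[0,0,0]]
  ]
}}

```text
t: 31.4
ee_pos: [444.5, -263.0, 5.8]
orientation: [2.573, 1.802, 0.0]
ft_force: [-0.2, 0.2, 4.2]
width: 59.7
grasp_force: 30.0
```

Call:
{"name": "apply_moves", "arguments": {
  "targets": [
    [-1,[0,0,-0.5],[0,0,0]],
    [-1,[0,0,-1],[0,0,0]],
    [-1,[0,0,-0.8],[0,0,0]],
    [-1,[0,0,0],[0,0,0]],
    [-1,[0,0,0],[0,0,0]]
  ]
}}

```text
t: 32.02
ee_pos: [443.9, -262.5, 119.9]
orientation: [-2.573, -1.802, 0.001]
ft_force: [0.5, 0.1, -0.7]
width: 59.7
grasp_force: 30.0
```

```bash
python3 -c "
from h import *
held('yellow')
plan((424,52,115),-20)
"
```

```text
held [266, 192, 126, 107, 11056] tool y [  3.6   1.3 -10. ] 59.7 [ 443.9 -262.5  119.9]
shift [ 5.773 -2.518  0.096] after turn [ 5.773 -2.518  0.088] turn [-0.0013 -0.0003 -0.    ]
```

Call:
{"name": "apply_moves", "arguments": {
  "targets": [
    [-1,[0.825,-0.36,0],[0,0,0]],
    [-1,[0.825,-0.36,0],[0,0,0]],
    [-1,[0.825,-0.36,0],[0,0,0]],
    [-1,[0.825,-0.36,0],[0,0,0]],
    [-1,[0.825,-0.36,0],[0,0,0]],
    [-1,[0.825,-0.36,0],[0,0,0]],
    [-1,[0.825,-0.36,0],[0,0,0]],
    [-1,[0,0,0],[0,0,0]]
  ]
}}

```text
t: 33.08
ee_pos: [423.5, 53.7, 119.3]
orientation: [-2.568, -1.807, 0.004]
ft_force: [-0.6, -0.7, 0.1]
width: 59.7
grasp_force: 30.0
```

Call:
{"name": "apply_moves", "arguments": {
  "targets": [
    [-1,[0,0,0.45],[0,0,0]],
    [-1,[0,0,0.23],[0,0,0]],
    [-1,[0,0,0],[0,0,0]],
    [-1,[0,0,0],[0,0,0]]
  ]
}}

```text
t: 33.58
ee_pos: [424.9, 51.1, 86.6]
orientation: [-2.574, -1.801, 0.0]
ft_force: [0.2, -0.0, 0.8]
width: 59.4
grasp_force: 30.0
```

```bash
python3 -c "
from h import *
held('yellow')
plan((424,51.8,60),-20)
"
```

```text
held [266, 163, 126, 136, 13410] tool y [ 17.9   1.3 -10. ] 59.4 [424.9  51.1  86.6]
shift [ 0.003 -0.024  0.537] after turn [ 0.003 -0.024  0.537] turn [ 0.0002 -0.0001 -0.0004]
```

Call:
{"name": "apply_moves", "arguments": {
  "targets": [
    [-1,[0,-0.015,0.25],[0,0,0]],
    [-1,[0,0,0.1],[0,0,0]],
    [-1,[0,0,0.1],[0,0,0]],
    [-1,[0,0,0.06],[0,0,0]],
    [-1,[0,0,0],[0,0,0]]
  ]
}}

```text
t: 34.25
ee_pos: [423.9, 51.9, 60.8]
orientation: [-2.573, -1.802, 0.001]
ft_force: [-0.4, 0.4, 0.7]
width: 59.6
grasp_force: 30.0
```

Call:
{"name": "apply_moves", "arguments": {
  "targets": [
    [-1,[0,0,0.02],[0,0,0]],
    [-1,[0,0,0],[0,0,0]]
  ]
}}

```text
t: 34.5
ee_pos: [424.1, 51.8, 60.1]
orientation: [2.573, 1.802, 0.0]
ft_force: [-0.2, 0.0, -0.2]
width: 59.6
grasp_force: 30.0
```

Call:
{"name": "apply_moves", "arguments": {
  "targets": [
    [1,[0,0,0],[0,0,0]],
    [1,[0,0,0],[0,0,0]],
    [1,[0,0,0],[0,0,0]],
    [1,[0,0,-0.5],[0,0,0]],
    [1,[0,0,-1],[0,0,0]],
    [1,[0,0,-1],[0,0,0]],
    [1,[0,0,0],[0,0,0]],
    [1,[0,0,0],[0,0,0]]
  ]
}}

```text
t: 35.5
ee_pos: [423.6, 51.8, 184.7]
orientation: [-2.573, -1.802, 0.0]
ft_force: [-0.5, -0.1, -0.5]
width: 88.1
grasp_force: 0.0
```

```bash
python3 -c "
from h import *
o=ctrl.get_obs();print(o['ee_pos'],o['width'],o['ft_force'])
img,K,V=look(['yellow'])
cv2.imwrite('pics/l3.png',img[60:360,150:490])
"
```

```text
[423.61179269  51.79121023 184.66295762] 88.09247658097134 [-0.53973029 -0.05816087 -0.49182565]
yellow blob [328.4 188.1] [292, 148, 74, 81, 4606] hull 4558.5 z0 [420.3  39.9] z15 [421.5  43.3] z52 [424.5  51.5]
white [622.8 144.6] [ 602   41   38  220 6813] z64 [658.4   7.5]
```

View pics/l3.png

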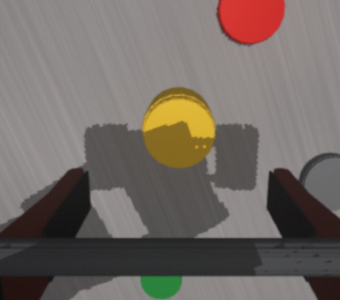

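Yellow lid is seated at crop (180,130). Grip and lift.

Call:
{"name": "apply_moves", "arguments": {
  "targets": [
    [1,[0,0,1],[0,0,0]],
    [1,[0,0,1],[0,0,0]],
    [1,[0,0,0.9],[0,0,0]],
    [1,[0,0,0.54],[0,0,0]],
    [1,[0,0,0],[0,0,0]],
    [-1,[0,0,0],[0,0,0]],
    [-1,[0,0,0],[0,0,0]],
    [-1,[0,0,0],[0,0,0]]
  ]
}}

```text
t: 36.55
ee_pos: [424.6, 51.9, 14.0]
orientation: [2.573, 1.801, 0.002]
ft_force: [-1.0, 0.0, 3.2]
width: 63.6
grasp_force: 30.0
```

Call:
{"name": "apply_moves", "arguments": {
  "targets": [
    [-1,[0,0,0],[0,0,0]],
    [-1,[0,0,0],[0,0,0]],
    [-1,[0,0,-0.4],[0,0,0]],
    [-1,[0,0,-0.8],[0,0,0]],
    [-1,[0,0,-0.4],[0,0,0]],
    [-1,[0,0,0],[0,0,0]],
    [-1,[0,0,0],[0,0,0]]
  ]
}}

```text
t: 37.42
ee_pos: [423.6, 51.8, 92.6]
orientation: [-2.573, -1.802, 0.001]
ft_force: [0.3, -0.7, -2.9]
width: 63.5
grasp_force: 30.0
```

```bash
python3 -c "
from h import *
o=ctrl.get_obs();print(o['ee_pos'],o['width'],o['ft_force'])
plan((667.7,0.5,92),-20)
"
```

```text
[423.55916573  51.76855343  92.6075651 ] 63.454124849655415 [ 0.34969785 -0.74826838 -2.9493462 ]
shift [0.707 4.939 0.009] after turn [0.706 4.939 0.012] turn [-0.0003  0.0002 -0.    ]
```

Call:
{"name": "apply_moves", "arguments": {
  "targets": [
    [-1,[0.06,0.4,0],[0,0,0]],
    [-1,[0.12,0.84,0],[0,0,0]],
    [-1,[0.12,0.84,0],[0,0,0]],
    [-1,[0.12,0.84,0],[0,0,0]],
    [-1,[0.12,0.84,0],[0,0,0]],
    [-1,[0.12,0.84,0],[0,0,0]],
    [-1,[0.05,0.34,0],[0,0,0]],
    [-1,[0,0,0],[0,0,0]]
  ]
}}

```text
t: 38.42
ee_pos: [668.1, 0.4, 90.8]
orientation: [-2.573, -1.801, 0.003]
ft_force: [-1.0, -0.0, -3.4]
width: 63.8
grasp_force: 30.0
```

Call:
{"name": "apply_moves", "arguments": {
  "targets": [
    [-1,[0,0,0],[0,0,0]],
    [-1,[0,0,0.2],[0,0,0]],
    [-1,[0,0,0.1],[0,0,0]],
    [-1,[0,0,0.04],[0,0,0]],
    [-1,[0,0,0.02],[0,0,0]],
    [-1,[0,0,0.02],[0,0,0]],
    [-1,[0,0,0],[0,0,0]]
  ]
}}

```text
t: 39.3
ee_pos: [668.4, 0.7, 74.2]
orientation: [2.573, 1.802, 0.0]
ft_force: [-0.6, 1.3, -2.4]
width: 63.3
grasp_force: 30.0
```

Call:
{"name": "apply_moves", "arguments": {
  "targets": [
    [-1,[0,0,0.01],[0,0,0]],
    [-1,[0,0,0],[0,0,0]]
  ]
}}

```text
t: 39.55
ee_pos: [668.5, 0.7, 74.1]
orientation: [2.573, 1.802, 0.001]
ft_force: [-2.4, 0.3, 1.8]
width: 63.6
grasp_force: 30.0
```

Contact; one more half millimetre, then release and rise well clear.

Call:
{"name": "apply_moves", "arguments": {
  "targets": [
    [-1,[0,0,0.008],[0,0,0]],
    [1,[0,0,0],[0,0,0]],
    [1,[0,0,0],[0,0,0]],
    [1,[0,0,0],[0,0,0]],
    [1,[0,0,-0.5],[0,0,0]],
    [1,[0,0,-0.9],[0,0,0]],
    [1,[0,0,-0.9],[0,0,0]],
    [1,[0,0,0],[0,0,0]]
  ]
}}

```text
t: 40.55
ee_pos: [671.0, 0.7, 192.5]
orientation: [2.57, 1.799, 0.01]
ft_force: [-0.5, 0.9, -0.9]
width: 87.8
grasp_force: 0.0
```

Call:
{"name": "apply_moves", "arguments": {
  "targets": [
    [1,[0,-1,-0.3],[0,0,0]],
    [1,[0,-1,-0.3],[0,0,0]],
    [1,[0,-1,0],[0,0,0]],
    [1,[0,-1,0],[0,0,0]],
    [1,[0,-0.5,0],[0,0,0]],
    [1,[0,0,0],[0,0,0]],
    [1,[0,0,0],[0,0,0]]
  ]
}}

```text
t: 41.42
ee_pos: [457.8, 77.6, 218.0]
orientation: [2.573, 1.802, 0.001]
ft_force: [0.2, -0.3, -0.6]
width: 87.6
grasp_force: 0.0
```

Run:
```python
from h import *
out=[]
for n,(y0,y1,x0,x1) in(("top",(110,210,250,400)),("side",(110,260,290,430))):
    img,K,V=cam(n)
    for c in('blue','yellow','green'):
        for b in blobs(img,c,100):print(n,c,b[0],b[1],onz(b[0],K,V,95).round(0))
    for s,y in(("b",120),("y",0),("g",-119)):
        p=np.array([667.5+.093*y,.5+y,129]);print("expect lid top",s,proj(p,K,V).round(1),"base",proj([*p[:2],60],K,V).round(1))
    out.append(cv2.resize(img[y0:y1,x0:x1],(400,int(400*(y1-y0)/(x1-x0))),interpolation=cv2.INTER_CUBIC))
h=max(o.shape[0] for o in out);out=[cv2.copyMakeBorder(o,0,h-o.shape[0],0,0,0) for o in out]
cv2.imwrite("pics/end.png",np.hstack(out))
```

```text
top blue [464.9, 125.1] [417, 89, 104, 73, 3815] [ 784. -463.   95.]
top blue [287.4, 147.1] [278, 136, 20, 23, 369] [680. 117.  95.]
top blue [179.3, 189.9] [174, 185, 12, 11, 105] [520. 450.  95.]
top yellow [324.0, 152.4] [315, 140, 19, 25, 397] [667.  -3.  95.]
top green [360.6, 157.3] [351, 146, 20, 24, 378] [ 656. -122.   95.]
top green [353.4, 256.6] [347, 250, 14, 14, 151] [ 337. -107.   95.]
top green [626.5, 314.1] [620, 308, 14, 13, 107] [ 207. -922.   95.]
expect lid top b [285.5 143.7] base [287.2 150.9]
expect lid top y [323.2 148.8] base [322.9 155.7]
expect lid top g [360.7 153.8] base [358.5 160.5]
side blue [351.7, 152.5] [341, 137, 22, 31, 583] [677. 114.  95.]
side blue [537.8, 329.1] [451, 254, 188, 146, 7811] [ 750. -482.   95.]
side yellow [369.6, 179.9] [357, 163, 26, 35, 729] [667.  -4.  95.]
side green [390.6, 212.4] [376, 195, 29, 36, 789] [ 656. -123.   95.]
side green [268.7, 276.6] [260, 268, 18, 18, 253] [ 332. -171.   95.]
expect lid top b [352.  141.3] base [350.2 160.4]
expect lid top y [370.5 169. ] base [367.5 188.2]
expect lid top g [392.  201.4] base [387.7 220.5]
```

View pics/end.png

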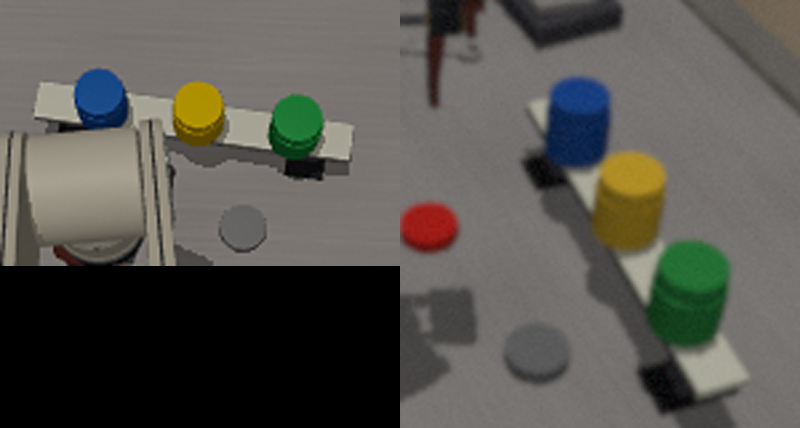

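The final picture shows the blue, yellow and green jars upright on the rail, each with its own lid level, in the top view at (287,147), (324,152) and (361,157). There is no red jar, and the arm is clear.

```bash
python3 -c "
from workcell import ctrl
print(ctrl.close_job())"
```

```text
the job is handed in; nothing more can be done
None
```

The job is handed in with the blue, yellow and green jars closed with their own lids and standing upright on the rail (no red jar was on the bench, so its lid was left as a spare); the hand-in returned no verdict.

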